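Unlock the carry stand of balance weights and swing its retaining bar open

ROBOT

A 7-joint arm with a two-finger parallel gripper is mounted at the origin on the work surface. World frame = base frame: x ahead of the robot, y to its left, z up, the work surface at z = 0. Lengths are in mm, angles in rad, forces in N, time in s.
With the tool pointing down it reaches from about 400 to 850 mm from the base axis. Payload 4.5 kg.
Tool frame: the origin (TCP) lies midway between the tips of the shut fingers; the grasp point (between the pads) lies tcp_to_grasp behind it (tcp_to_grasp is the distance from the TCP to the grasp point, in mm); z points along the fingers, y is the line along which they close (so a half turn about z gives the same grasp; the last joint's range is limited). The gripper opens to 88 mm and grips with 3 to 60 N. Pads are 18 mm wide; open, the fingers measure 123 mm over their backs; the gripper's body (75 mm by 187 mm) begins 45 mm behind the grasp point.
Start: joints at [1.15, 0.689, -0.195, 1.565, 0.157, 0.902, -0.215], TCP at [274.583, -561.478, 238.743] pointing down, gripper open.
Joint ranges: [-3.01, 3.01], [-0.46, 2.08], [-1.47, 1.51], [0.13, 2.56], [-1, 4.14], [0.04, 2.09], [-2.66, 2.66]. Speed limits (rad/s): [2.57, 2.57, 3.14, 3.14, 3.14, 3.14, 3.14].

INTERFACE

Orientations are given as a unit quaternion [x, y, z, w].
In Python, from rig import * gives the robot as it stands. The module is installed in compiled form; this text tells all that it offers.
- The arm moves only by the tool step_arm, never from a script. Its argument "commands" is a list that holds one entry, the list of rows, each a list of 4 numbers: the shift along the tool's x, y, z in mm, then the turn about the tool's z in degrees. In form: [[[tx, ty, tz, twist], ...]]. A call has 1 to 20 rows; each row is the pose to reach, as a shift and turn from the pose commanded when the call began, along the tool's axes at that moment; what a row does not reach only later rows make up. A row lasts 1/12 s, in which the tool goes at most 41.7 mm and 7.16 degrees, less where a joint would pass 70% of its speed; a pose out of reach is approached as far as the arm can. A call with a gripper value outside its range is refused whole. "gripper" is the closure, from 0 (fully open) to 1 (shut), set as the call begins (left out, the last holds). The fingers move at their own pace and stop on an object; "newtons" is the grip in N (left out, the last holds). Time passes only in rows, so rows that repeat a pose let the fingers close. It gives the time, the measured TCP pose, the force, the opening and the grip force at its end, in the units of the state.
- observe(): the state, without advancing time (a new reading comes with each control period).
- get_image(name): name is "scene" or "top" or "wrist"; returns the picture (480x640x3 uint8, red, green, blue); there is no depth.
- camera_info(name): a dict with "fx", "fy", "cx", "cy" (pixels), "D" ([k1, k2, p1, p2, k3] as OpenCV has them; the pictures are not rectified), "T" (4x4, takes a point from camera to world coordinates); the wrist camera has in their place "mount" (4x4, takes a point from camera to tool coordinates, whose origin is the TCP and whose axes are the flange's). Camera axes: x right, y down, z forward; pixel columns grow to the right and rows downward; lengths in mm; the calibration is good to about 2 mm. A picture is of the moment at which its call begins: read the wrist's pose just before it. camera_info takes no time and is no camera call.
- close_job(): hands the job in; it is judged then, once.
The state is a dict: "t": time; "joint_positions": joint angles; "joint_velocities": joint speeds; "joint_efforts": joint torques, N m; "eef_pos": TCP position; "ee_rot": TCP orientation; "ft_force": force on the tool from outside, world axes, zero at the start; "ft_torque": the same for the moment, N m; "grip_width": opening from 0.0 (shut) to 1.0 (fully open); "grasp_force": force on a finger pad.
Only numpy, scipy, OpenCV 4.12 (cv2) and the standard library are available. Lean on these libraries where they do the work, as an engineer would, in place of code of your own. Each camera call takes 0.05 s, during which the arm holds its last target. There are 200 camera calls.

TASK

The weight stand has come back from a roadside job with its retaining bar still locked for carrying. Swing the keeper aside from behind the bolt knob, draw the bolt right back, and swing the bar away from you until it stands square to the stand, so that all five weights can be lifted out. Leave keeper, bolt and bar open, leave the weights standing in their slots, and do not shift the cone, the cap tray or the scraper.

Things in the scene. Friction and masses are not known exactly. Their poses are not given: they have to be found in the camera images.
- stand: Grey steel carry stand, heavy, does not shift when pushed. Base 378 mm along its y, 116 mm along x; origin at the underside, robot on its -x side. (x, y, z) in mm below are in this frame. Five open slots (block 45 mm deep in x, top z 50) at y 112, 78, 44, 10, -24 hold one weight each, none higher than z 110. Pivot post 30 x 30 mm at (0, 155), top z 116.
- bridge (a point): Middle of the top of the plate that carries the bolt, at (0, -124, 112): 64 mm wide in x, y -54 to -194. On it two guide blocks, 34 mm wide, tops at z 146: front one at y -73 (14 mm long), rear one at y -172 (26 mm long). Wire carrying handles stick out 20 mm at both ends of the stand at z about 80.
- keeper (a joint): First catch: swing keeper, a flat dark steel arm over the bolt rod, on a vertical pin. 0 rad = closed, arm along +y, its end about 4 mm behind the knob so that the bolt cannot be drawn. Grows to 2.0 (stop) as the arm swings to the stand's -x side (counter-clockwise from above). Arm 18 mm wide, end 55 mm from the pivot, z 147 to 155. Needs 1.5 N at the tab; stays where left; clear of the knob's path past 0.7.
- keeper_tab (a point): Middle of the upper edge of the keeper's upright thumb tab, at (0, -145, 182) when closed, 27 mm from the pivot axis. The tab is 20 mm long along the arm, 6 mm thick, and stands up from the arm from z 155 to 182.
- keeper_pivot (a point): Top of the keeper's pivot rivet, on the pivot axis, at (-4, -172, 160).
- bolt (a joint): Second latch: slide bolt, a 14 mm round rod along the stand's y at z 131, with an upright knob. 0 m = home, its nose 26 mm inside the open end of the square bar, which then cannot swing. Grows to 0.034 (stop) as it is drawn towards -y; clear of the bar from 0.026. Needs about 3 N; stays where left.
- bolt_knob (a point): Middle of the top of the bolt's knob, a plain upright round post of 18 mm diameter, from the rod up to z 181; at (0, -104, 181) with the bolt home, (0, -138, 181) fully drawn. Above z 155 only the keeper tab stands near it.
- bar (a joint): Retaining bar: a 24 mm square steel tube over the weights, z 119 to 143, hinged on the pivot post about a vertical axis. 0 rad = closed, along the stand's y. Grows to 1.65 (stop) as its free end swings away from the robot to the stand's +x side (counter-clockwise from above); 1.57 is square to the stand. Needs 1 N at 130 mm from the pivot; stays where left.
- bar_pivot (a point): Top of the bar's pivot pin, on the pivot axis, at (0, 155, 157).
- bar_end (a point): Middle of the top edge of the bar's open end, 213 mm from the pivot axis, at (0, -58, 143) when closed.
- weight_1: Clip-on lead balance weight standing in its slot, largest, 26 x 17 x 104 mm, 440 g, next to the bar's pivot post. A slightly curved grey bar with a small steel clip on its -x face that sticks out 12 mm. Origin at the middle of its foot, 6 mm above the stand's underside, z along its length. It is loose with 2 mm of play to each side in y, 5 to 8 mm in x; 44 mm of it is in the slot.
- weight_2: Clip-on lead balance weight standing in its slot, 25 x 16 x 98 mm, 370 g. A slightly curved grey bar with a small steel clip on its -x face that sticks out 12 mm. Origin at the middle of its foot, 6 mm above the stand's underside, z along its length. It is loose with 2 mm of play to each side in y, 5 to 8 mm in x; 44 mm of it is in the slot.
- weight_3: Clip-on lead balance weight standing in its slot, 24 x 15 x 92 mm, 310 g. A slightly curved grey bar with a small steel clip on its -x face that sticks out 12 mm. Origin at the middle of its foot, 6 mm above the stand's underside, z along its length. It is loose with 2 mm of play to each side in y, 5 to 8 mm in x; 44 mm of it is in the slot.
- weight_4: Clip-on lead balance weight standing in its slot, 23 x 14 x 86 mm, 260 g. A slightly curved grey bar with a small steel clip on its -x face that sticks out 12 mm. Origin at the middle of its foot, 6 mm above the stand's underside, z along its length. It is loose with 2 mm of play to each side in y, 5 to 8 mm in x; 44 mm of it is in the slot.
- weight_5: Clip-on lead balance weight standing in its slot, smallest, 22 x 13 x 80 mm, 210 g, next to the bolt. A slightly curved grey bar with a small steel clip on its -x face that sticks out 12 mm. Origin at the middle of its foot, 6 mm above the stand's underside, z along its length. It is loose with 2 mm of play to each side in y, 5 to 8 mm in x; 44 mm of it is in the slot.
- cone: Bystander: chrome hub centering cone, 116 mm across, 68 mm high, 1.6 kg, origin under its centre.
- cap_tray: Bystander: green plastic tray of black valve caps, 120 x 180 mm, 30 mm high, origin under its centre, long side along its y.
- scraper: Bystander: dull zinc weight scraper lying flat, about 230 mm long along its x, 48 mm wide at the blade (+x end), 20 mm high, origin near its middle.

How it is judged (in metres and radians):
On the way, in this order (a step that is already met when the one before it is completed fails the run):
1. the keeper is swung clear of the bolt knob (value of joint keeper above 0.5 rad), for 0.1 s.
2. the bolt is drawn back out of the bar (value of joint bolt above 0.028 m), for 0.1 s.
3. the bar is swung open (value of joint bar above 1.3 rad), for 0.1 s.
At the end, for the whole second after the job is handed in: The keeper is at least 0.5 rad open, the bolt at least 28 mm back, the bar at rest at least 1.3 rad open; every weight still stands in its slot (within 20 mm of its start, less than 0.25 rad off upright) (value of joint keeper above 0.5 rad and value of joint bolt above 0.028 m and value of joint bar above 1.3 rad and velocity of joint bar between -0.05 and 0.05 rad/s and angle between each of weight_1, weight_2, weight_3, weight_4, weight_5's own z axis and vertical below 0.25 rad and distance of each of weight_1, weight_2, weight_3, weight_4, weight_5 from where it was at the start of the episode below 0.02 m); the robot touches nothing.
It fails at once if a weight is knocked out of its slot (distance of any of weight_1, weight_2, weight_3, weight_4, weight_5 from where it was at the start of the episode above 0.025 m).
It fails at once if the cone, the cap tray or the scraper is shifted by more than 30 mm (distance of any of cone, cap_tray, scraper from where it was at the start of the episode above 0.03 m).
It also fails if it takes over 54 s, if anything falls off the work surface, if the arm or the gripper's body presses on something with over 40 N, if the wrist force passes 120 N, or if a joint passes its speed limit or range.

## Working session

There is one attempt and no reset: what is moved stays moved. The work goes in short steps, Python scripts to look and compute and a tool call to move; the robot and the scene stay as the last step left them, time stands still between calls to the robot, and variables do not carry over. Pictures are saved under pics/ and viewed, at most 10 in all, crops included, and the job is handed in when it is done.

Besides the shell and the picture viewer there is one more tool, called after "Call:" by a JSON object that holds its "op" and its "data", one argument or row to a line. step_arm: Moves the arm, as the interface text tells. Its arguments: {"type":"object","properties":{"commands":{"type":"array"},"gripper":{"type":"number"},"newtons":{"type":"number"}},"required":["commands"]}

```bash
mkdir -p pics
python3 - <<'E'
from rig import *
import cv2
s=observe();print({k:s[k] for k in("t","eef_pos","ee_rot","grip_width","ft_force")})
for n in("scene","top"):
    cv2.imwrite(f"pics/{n}0.png",get_image(n)[:,:,::-1]);c=camera_info(n);print(n,c)
print(camera_info("wrist"))
try: print(tcp_to_grasp)
except Exception as e: print(e)
E
```

```text
{'t': 0.0, 'eef_pos': array([ 274.21120885, -560.94209506,  237.90769881]), 'ee_rot': array([ 9.74251811e-01,  2.25460807e-01, -2.63700670e-04, -8.74079770e-04]), 'grip_width': 1.0005793487325512, 'ft_force': array([ 0.57480078,  0.02769259, -0.50201475])}
scene {'fx': 533.6435927042816, 'fy': 533.6435927042816, 'cx': 323.5603575593099, 'cy': 238.5124939579554, 'D': array([-0.00227341,  0.        ,  0.        ,  0.        ,  0.        ]), 'T': array([[-5.05965786e-01,  5.32334070e-01, -6.78689223e-01,
         1.46542109e+03],
       [ 8.62438549e-01,  2.99372414e-01, -4.08137117e-01,
         5.47117224e+02],
       [-1.40844615e-02, -7.91831166e-01, -6.10577622e-01,
         9.44561096e+02],
       [ 0.00000000e+00,  0.00000000e+00,  0.00000000e+00,
         1.00000000e+00]])}
top {'fx': 464.17435054076446, 'fy': 464.17435054076446, 'cx': 328.47266204691397, 'cy': 233.28950575439956, 'D': array([-0.02898024,  0.        ,  0.        ,  0.        ,  0.        ]), 'T': array([[-1.08390513e-02, -9.95286992e-01,  9.63655467e-02,
         4.97714726e+02],
       [-9.99667100e-01,  8.52909833e-03, -2.43504289e-02,
         6.01950842e+00],
       [ 2.34137540e-02, -9.65974021e-02, -9.95048108e-01,
         1.12813345e+03],
       [ 0.00000000e+00,  0.00000000e+00,  0.00000000e+00,
         1.00000000e+00]])}
{'fx': 425.32484443139276, 'fy': 425.32484443139276, 'cx': 320.4715443190406, 'cy': 247.80130221658405, 'D': array([-0.0499442,  0.       ,  0.       ,  0.       ,  0.       ]), 'mount': array([[-5.41501877e-04, -9.60410562e-01, -2.78587974e-01,
         7.30753086e+01],
       [ 9.99999818e-01, -4.46060430e-04, -4.05978148e-04,
         1.78523473e-01],
       [ 2.65638630e-04, -2.78588143e-01,  9.60410629e-01,
        -1.46633612e+02],
       [ 0.00000000e+00,  0.00000000e+00,  0.00000000e+00,
         1.00000000e+00]])}
18.700000000000003
```

View pics/top0.png

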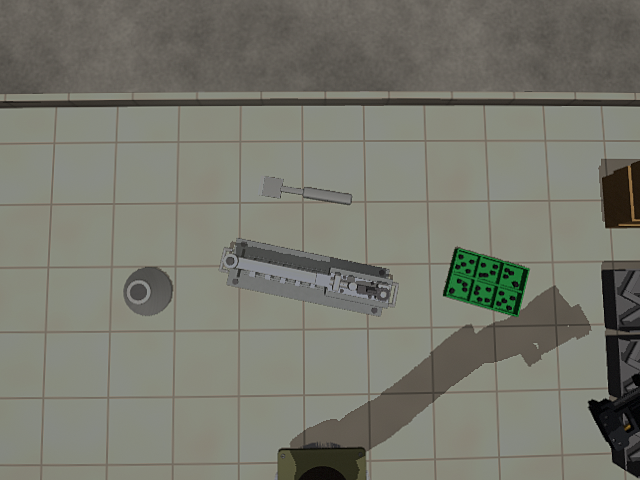

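View pics/scene0.png

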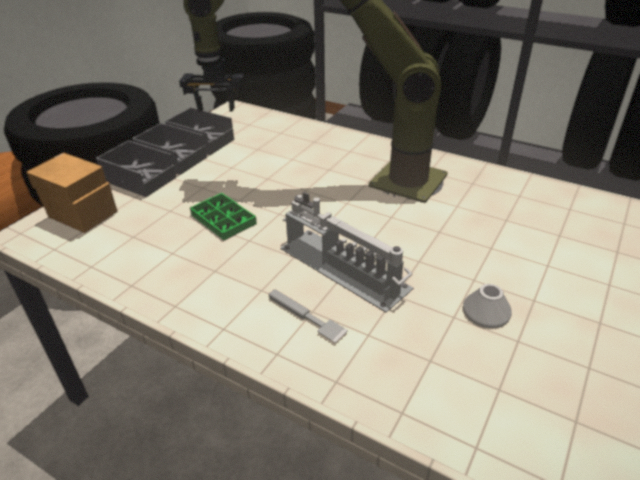

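The top view shows the stand from about (222,250) to (397,300), with the bar pivot at the left near (231,261), the bolt and keeper at right near (365,288), the cone at (148,291), the tray at (486,281) and the scraper at (305,190). The scene view agrees. I'll enlarge the stand.

Run:
```python
import cv2
a=cv2.imread("pics/top0.png")[225:325,210:410]
cv2.imwrite("pics/top0c.png",cv2.convertScaleAbs(cv2.resize(a,None,fx=4,fy=4,interpolation=cv2.INTER_CUBIC),alpha=1.3))
```

```text
(no output)
```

View pics/top0c.png

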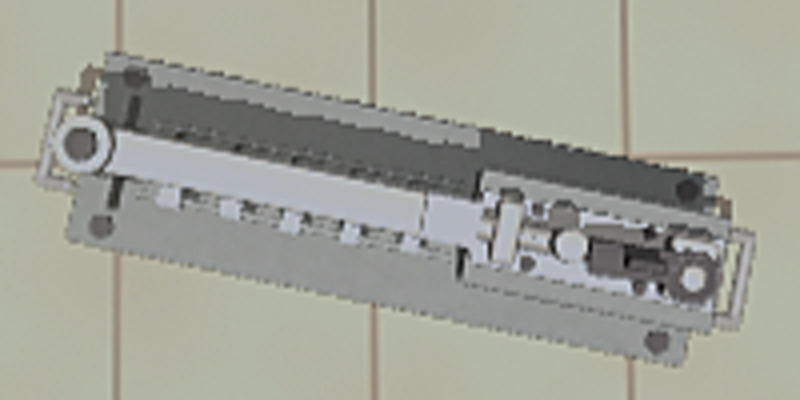

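In the crop, the bar pivot pin is at (82,144), the knob top at (571,245) and the keeper rivet at (694,277). The dark keeper arm lies between the rivet and the knob.

```bash
cat > h.py <<'E'
from rig import *
import numpy as np, cv2
from scipy.spatial.transform import Rotation as R
def cam(n,s=None):
    c=camera_info(n);K=np.array([[c["fx"],0,c["cx"]],[0,c["fy"],c["cy"]],[0,0,1]])
    if n=="wrist":
        T=np.eye(4);T[:3,:3]=R.from_quat(s["ee_rot"]).as_matrix();T[:3,3]=s["eef_pos"];T=T@c["mount"]
    else:T=c["T"]
    return K,c["D"],T
def onz(n,uv,z,s=None):
    K,D,T=cam(n,s);p=cv2.undistortPoints(np.array([[uv]],float),K,D)[0,0]
    d=T[:3,:3]@[p[0],p[1],1];return T[:3,3]+d*(z-T[2,3])/d[2]
def proj(n,P,s=None):
    K,D,T=cam(n,s);P=np.atleast_2d(np.array(P,float));Q=(P-T[:3,3])@T[:3,:3]
    return cv2.projectPoints(Q,np.zeros(3),np.zeros(3),K,D)[0][:,0]
def fit(local,world): # 2D rigid: returns yaw,(x,y)
    l=np.array(local)[:,:2];w=np.array(world)[:,:2];lc=l-l.mean(0);wc=w-w.mean(0)
    a=np.arctan2((lc[:,0]*wc[:,1]-lc[:,1]*wc[:,0]).sum(),(lc*wc).sum())
    r=np.array([[np.cos(a),-np.sin(a)],[np.sin(a),np.cos(a)]]);t=w.mean(0)-r@l.mean(0)
    return a,t,w-(l@r.T+t)
def S(a,t,p): # stand to world
    p=np.array(p,float);return np.r_[t[0]+np.cos(a)*p[0]-np.sin(a)*p[1],t[1]+np.sin(a)*p[0]+np.cos(a)*p[1],p[2]]
E
python3 - <<'E'
from h import *
L=[(0,155,157),(0,-104,181),(-4,-172,160)]
uv=[(82,144),(571,245),(694,277)]
W=[onz("top",(210+u/4,225+v/4),l[2]) for (u,v),l in zip(uv,L)]
a,t,r=fit(L,W);print(W,a,np.degrees(a),t,r)
s=observe();print(R.from_quat(s["ee_rot"]).as_matrix().round(3))
print("tab",S(a,t,(0,-145,182)),"knob",S(a,t,(0,-104,181)),"end",S(a,t,(0,-58,143)))
E
```

```text
[array([535.52244027, 187.01701548, 157.        ]), array([480.92587436, -65.31884607, 181.        ]), array([ 463.27355764, -130.62797519,  160.        ])] -0.21188022890457253 -12.1398428784978 [503.02617798  36.17436857] [[-0.09999781 -0.69112433]
 [-0.22926458  0.18105768]
 [ 0.32926239  0.51006665]]
[[ 0.898  0.439 -0.001]
 [ 0.439 -0.898  0.001]
 [-0.    -0.002 -1.   ]]
tab [ 472.5329024  -105.58303034  182.        ] knob [481.15513894 -65.49990375 181.        ] end [490.82886775 -20.528591   143.        ]
```

Call:
{"op": "step_arm", "data": {
  "commands": [
    [[15,-11,0,-2],[40,-30,0,-5],[70,-53,0,-9],[100,-76,0,-13],[130,-99,0,-17],[160,-122,0,-21],[190,-145,0,-25],[220,-168,0,-29],[250,-191,0,-33],[280,-214,0,-37],[310,-237,0,-41],[340,-260,0,-45],[365,-279,0,-48],[385,-294,0,-50.5],[398,-304,0,-51.8],[398,-304,0,-51.8],[398,-304,0,-51.8]]
  ],
  "gripper": 1,
  "newtons": 30
}}

```text
t: 1.52
eef_pos: [498.4, -113.2, 238.4]
ee_rot: [0.778, 0.629, -0.0, -0.0]
ft_force: [-0.4, -0.9, -0.3]
grip_width: 0.006
grasp_force: 0.0
```

```bash
cat >> h.py <<'E'
A,T0=-0.21188,np.array([503.03,36.17])
def where(s):
    d=s["eef_pos"][:2]-T0;c,q=np.cos(A),np.sin(A);M=R.from_quat(s["ee_rot"]).as_matrix()
    return np.r_[c*d[0]+q*d[1],-q*d[0]+c*d[1],s["eef_pos"][2],np.degrees(np.arctan2(M[1,0],M[0,0])-A)].round(1)
def to(s,p): # tool shift to stand point
    M=R.from_quat(s["ee_rot"]).as_matrix();return (M.T@(S(A,T0,p)-s["eef_pos"])).round(1)
E
python3 - <<'E'
from h import *
s=observe();im=get_image("wrist")[:,:,::-1].copy()
print(s["t"],where(s),s["grip_width"],to(s,(27,-147,163)))
P=[S(A,T0,p) for p in [(0,155,157),(0,-104,181),(-4,-172,160),(0,-145,182),(0,-58,143)]]
uv=proj("wrist",P,s);print(uv.round())
for u in uv: cv2.drawMarker(im,tuple(int(round(x)) for x in u),(0,0,255),0,14,1)
cv2.imwrite("pics/w1.png",im)
E
```

```text
1.5167 [  26.9 -147.   238.4   90.1] 0.0064549437944429276 [ 0.   0.2 75.4]
[[ 257. -399.]
 [ 262.  188.]
 [ 265.  302.]
 [ 265.  270.]
 [ 269.   93.]]
```

View pics/w1.png

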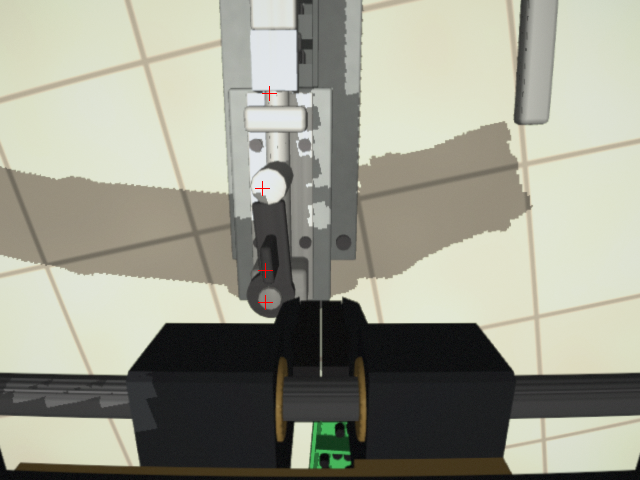

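The wrist view shows the knob top at (268,187), the keeper tab at (267,265) and the rivet at (269,300). That is about 3 mm towards +x from the projected marks, which is within calibration. The fingers have room to come down to the right of the tab.

Call:
{"op": "step_arm", "data": {
  "commands": [
    [[0,3,15,0],[0,3,40,0],[0,3,60,0],[0,3,70,0],[0,3,75,0],[0,3,75,0],[0,-2,75,0],[0,-7,75,0],[0,-12,75,0],[0,-17,75,0],[0,-22,75,0],[0,-27,75,0],[0,-32,75,0],[0,-36,75,0],[0,-38,75,0],[0,-38,75,0]]
  ]
}}

```text
t: 2.9
eef_pos: [467.6, -109.8, 165.3]
ee_rot: [0.779, 0.627, 0.004, 0.006]
ft_force: [4.1, -0.4, 0.8]
grip_width: 0.001
grasp_force: 1.7
```

Run:
```python
from h import *
s=observe();print(s["t"],where(s),s["ft_force"].round(1))
```

```text
2.9 [  -4.  -150.1  165.3   89.8] [ 4.1 -0.4  0.8]
```

Call:
{"op": "step_arm", "data": {
  "commands": [
    [[0,0,0,0],[0,0,0,0],[0,0,0,0]]
  ]
}}

```text
t: 3.15
eef_pos: [459.8, -105.3, 163.6]
ee_rot: [0.778, 0.629, -0.001, -0.001]
ft_force: [0.5, -0.0, -0.4]
grip_width: 0.006
grasp_force: 0.0
```

Run:
```python
from h import *
s=observe();print(s["t"],where(s),s["ft_force"].round(1),s["joint_positions"].round(2),s["joint_efforts"].round(1));im=get_image("wrist")[:,:,::-1].copy()
cv2.imwrite("pics/w2.png",im)
```

```text
3.15 [ -12.5 -147.4  163.6   90. ] [ 0.5 -0.  -0.4] [ 0.34  0.64 -0.33  2.09  0.42  0.49 -0.52] [  0.1 -42.8  -2.2  -8.6  -0.   -0.   -0. ]
```

View pics/w2.png

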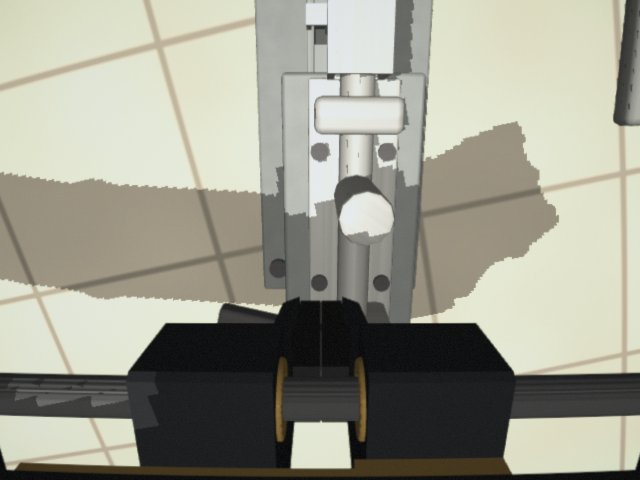

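The keeper arm now points left at about (245,313), nearly square to the stand. Next I lift over the knob, come down in front of it and push it back.

Call:
{"op": "step_arm", "data": {
  "commands": [
    [[0,6,0,0],[0,9,-15,0],[0,12,-40,0],[10,14,-45,0],[30,14,-45,0],[50,14,-45,0],[63,14,-45,0],[68,14,-40,0],[68,14,-20,0],[68,14,-5,0],[68,14,0,0],[68,14,0,0]]
  ]
}}

```text
t: 4.2
eef_pos: [488.1, -42.3, 162.2]
ee_rot: [0.778, 0.628, -0.002, -0.001]
ft_force: [-0.1, 0.2, 0.3]
grip_width: 0.007
grasp_force: 0.0
```

Call:
{"op": "step_arm", "data": {
  "commands": [
    [[-4,0,0,0],[-8,0,0,0],[-12,0,0,0],[-16,0,0,0],[-20,0,0,0],[-24,0,0,0],[-28,0,0,0],[-32,0,0,0],[-36,0,0,0],[-39,0,0,0],[-40,0,0,0],[-40,0,0,0],[-40,0,0,0],[-40,0,0,0]]
  ]
}}

```text
t: 5.37
eef_pos: [481.3, -81.0, 163.8]
ee_rot: [0.778, 0.628, 0.0, 0.0]
ft_force: [2.0, 3.3, 2.3]
grip_width: 0.005
grasp_force: 1.8
```

Run:
```python
from h import *
s=observe();print(s["t"],where(s),s["ft_force"].round(1));im=get_image("wrist")[:,:,::-1].copy()
cv2.imwrite("pics/w3.png",im);cv2.imwrite("pics/top3.png",cv2.resize(get_image("top")[225:325,210:410,::-1],None,fx=4,fy=4,interpolation=2))
```

```text
5.3667 [   3.4 -119.2  163.8   90. ] [2.  3.3 2.3]
```

Call:
{"op": "step_arm", "data": {
  "commands": [
    [[-1,0,0,0],[-2,0,0,0],[-3,0,0,0],[-3,0,0,0],[-3,0,0,0]]
  ]
}}

```text
t: 5.88
eef_pos: [481.2, -81.2, 163.8]
ee_rot: [0.777, 0.629, 0.002, -0.001]
ft_force: [1.3, 9.4, 2.9]
grip_width: 0.002
grasp_force: 4.7
```

Run:
```python
from h import *
s=observe();print(s["t"],where(s),s["ft_force"].round(1))
```

```text
5.8833 [   3.4 -119.4  163.8   90.1] [1.3 9.4 2.9]
```

The force rose to 9 N without any motion, so the bolt is on its back stop. Now I go to the near side of the bar at 130 mm from its pivot.

Call:
{"op": "step_arm", "data": {
  "commands": [
    [[5,0,0,0],[10,0,-5,0],[12,0,-25,0],[14,0,-45,0],[30,-8,-48,0],[60,-22,-48,0],[90,-35,-48,0],[120,-40,-48,0],[140,-40,-45,0],[147,-40,-30,0],[147,-40,-5,0],[147,-40,20,0],[147,-40,33,0],[147,-40,38,0],[147,-40,38,0],[147,-40,38,0]]
  ]
}}

```text
t: 7.22
eef_pos: [472.3, 67.5, 126.1]
ee_rot: [0.778, 0.628, -0.0, 0.0]
ft_force: [-0.0, -1.2, 0.7]
grip_width: 0.0
grasp_force: 0.0
```

Run:
```python
from h import *
s=observe();w=where(s);print(s["t"],w,s["ft_force"].round(1));im=get_image("wrist")[:,:,::-1].copy()
cv2.imwrite("pics/w4.png",im)
f=lambda th:np.array([130*np.sin(th)-29.5*np.cos(th),155-130*np.cos(th)-29.5*np.sin(th)])
for d in list(range(0,92,4))+[90,92]:
    x,y=f(np.radians(d))-w[:2];print([int(round(y)),int(round(x)),0,-d],end=", ")
```

```text
7.2167 [-36.6  24.2 126.1  90. ] [-0.  -1.2  0.7]
[1, 7, 0, 0], [-1, 16, 0, -4], [-2, 25, 0, -8], [-2, 35, 0, -12], [-2, 44, 0, -16], [-1, 53, 0, -20], [0, 63, 0, -24], [2, 72, 0, -28], [5, 80, 0, -32], [8, 89, 0, -36], [12, 98, 0, -40], [17, 106, 0, -44], [22, 113, 0, -48], [28, 121, 0, -52], [34, 128, 0, -56], [40, 134, 0, -60], [47, 141, 0, -64], [55, 146, 0, -68], [63, 151, 0, -72], [71, 156, 0, -76], [79, 160, 0, -80], [88, 163, 0, -84], [97, 165, 0, -88], [101, 167, 0, -90], [106, 168, 0, -92],
```

View pics/w4.png

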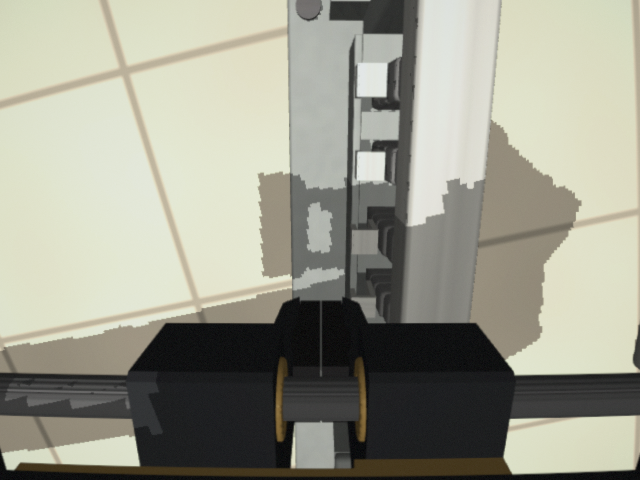

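The fingers are down beside the bar on its near side, with a small gap and clear above the weights. Now I sweep the bar, turning the tool with it.

Call:
{"op": "step_arm", "data": {
  "commands": [
    [[1,7,0,0],[-1,18,0,-5],[-2,30,0,-10],[-2,42,0,-15],[-1,53,0,-20],[1,65,0,-25],[3,76,0,-30],[7,87,0,-35],[12,98,0,-40],[18,108,0,-45],[25,117,0,-50],[32,126,0,-55],[40,134,0,-60],[49,142,0,-65],[59,149,0,-70],[69,155,0,-75],[79,160,0,-80],[90,163,0,-85],[101,167,0,-90],[101,167,0,-90]]
  ]
}}

```text
t: 8.93
eef_pos: [658.1, 133.3, 126.8]
ee_rot: [0.105, 0.994, 0.001, 0.001]
ft_force: [0.4, 0.8, 0.6]
grip_width: 0.006
grasp_force: 0.0
```

Run:
```python
from h import *
s=observe();print(s["t"],where(s),s["ft_force"].round(1));cv2.imwrite("pics/w5.png",get_image("wrist")[:,:,::-1])
```

```text
8.9333 [131.2 127.6 126.8 180.1] [0.4 0.8 0.6]
```

View pics/w5.png

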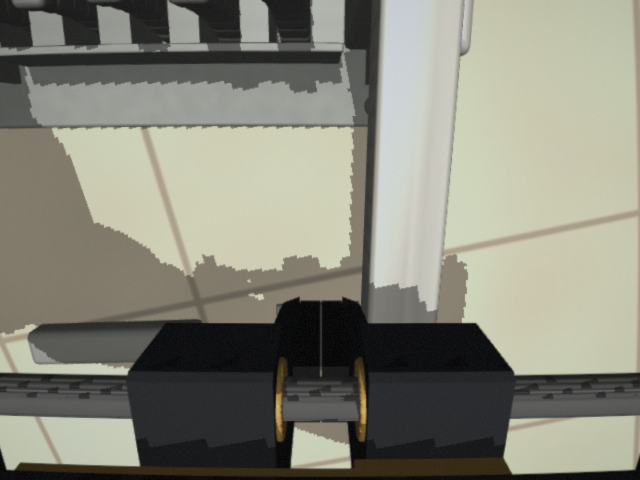

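The bar stands square to the stand, with its edges vertical at x of about 370 to 450. I back off sideways, rise, and check from above.

Call:
{"op": "step_arm", "data": {
  "commands": [
    [[0,-5,0,0],[0,-12,0,0],[0,-15,-10,0],[0,-15,-40,0],[0,-15,-75,0],[0,-15,-105,0],[30,-15,-125,0],[60,-15,-130,0],[60,-50,-130,0],[60,-85,-130,0],[60,-120,-130,0],[60,-150,-130,0],[60,-160,-130,0],[60,-160,-130,0],[60,-160,-130,0]]
  ]
}}

```text
t: 10.23
eef_pos: [564.5, -12.0, 256.4]
ee_rot: [0.106, 0.994, 0.0, 0.001]
ft_force: [-0.1, 1.4, -0.8]
grip_width: 0.005
grasp_force: 0.0
```

Run:
```python
from h import *
s=observe();print(s["t"],where(s),s["ft_force"].round(1))
a=cv2.resize(get_image("top")[175:325,210:410,::-1],None,fx=4,fy=4,interpolation=2)
b=cv2.resize(get_image("scene")[170:320,260:440,::-1],None,fx=3,fy=3,interpolation=2)
cv2.imwrite("pics/t6.png",a);cv2.imwrite("pics/s6.png",b)
```

```text
10.2333 [ 70.2 -34.2 256.4 179.9] [-0.1  1.4 -0.8]
```

View pics/t6.png

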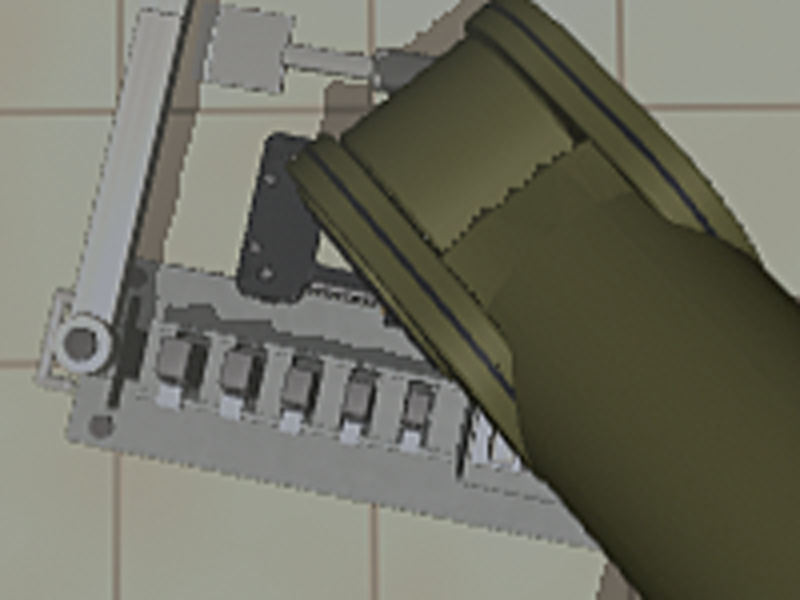

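View pics/s6.png

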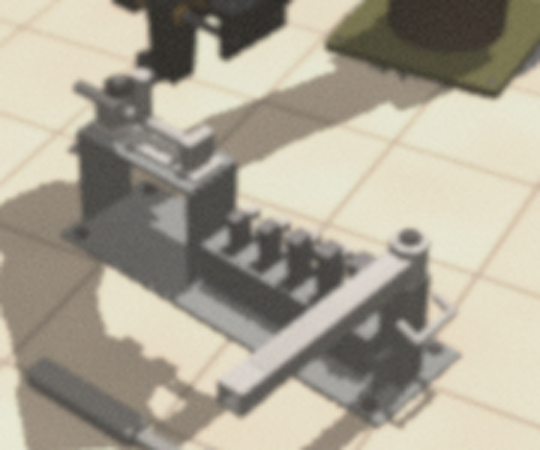

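The bar is square, all five weights stand upright, the knob is at the rear by the turned keeper, the scraper has not moved and the gripper is clear. I'm handing in.

```bash
python3 -c "
from rig import *
print(close_job())"
```

```text
the job is handed in; nothing more can be done
None
```

The job is handed in: keeper swung aside, bolt drawn to its stop and bar swung square to the stand, all five weights upright in their slots, bystanders never touched, about 10 s used; no verdict was returned.

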